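# Clamp a thin-walled torch into the test jig

## Robot

A 7-joint arm with a two-finger parallel gripper is mounted at the origin on the work surface. World frame = base frame: x ahead of the robot, y to its left, z up, the work surface at z = 0. Lengths are in mm, angles in rad, forces in N, time in s.
With the tool pointing down it reaches from about 425 to 825 mm from the base axis. Payload 3.6 kg.
Tool frame: the origin (TCP) lies between the finger pads; the fingertips stand 25 mm ahead of it and the grasp point (between the pads) lies 6 mm ahead of it; x points along the fingers, y is the direction in which the jaws open and shut, and the axes are right-handed (so a half turn about x gives the same grasp; the last joint's range is limited). The gripper opens to 93 mm and grips with 3 to 60 N. Pads are 15 mm wide; open, the fingers measure 128 mm over their backs; the gripper's body (75 mm by 188 mm) begins 65 mm behind the grasp point.
Start: joints at [-1.226, 0.615, -0.013, 1.423, 0.008, 1.103, -0.04], TCP at [236.107, 605.572, 243.64] pointing down, gripper open.
Joint ranges: [-3.12, 3.12], [-0.3, 2.06], [-1.34, 1.32], [0.26, 2.42], [-1.36, 4.5], [0.01, 1.98], [-2.84, 2.84]. Speed limits (rad/s): [2.79, 2.79, 3.14, 3.14, 3.14, 3.14, 3.14].

## Interface

Orientations are given as a unit quaternion [w, x, y, z].
In Python, from rig import monitor, eyes, job gives the robot as it stands.
- The arm moves only by the shell command python3 -m jog 'ROWS' [FORCE]. ROWS is JSON, a list of rows, each a list of 3 entries, a list of its own where there are three numbers: the shift along the tool's x, y, z in m, then the turn about the tool's x in degrees, then the opening, from 0 (shut) to 1 (fully open). A call has 1 to 20 rows; each row is the pose to reach, as a shift and turn from the pose commanded when the call began, along the tool's axes at that moment; what a row does not reach only later rows make up. A row lasts 1/12 s, in which the tool goes at most 41.7 mm and 7.16 degrees, less where a joint would pass 70% of its speed; a pose out of reach is approached as far as the arm can. A call with a gripper value outside its range is refused whole. The fingers move at their own pace and stop on an object; FORCE is the grip in N (left out, the last holds). Time passes only in rows, so rows that repeat a pose let the fingers close. It gives the time, the measured TCP pose, the force and the opening at its end, in the units of the state.
- monitor.state(): the state, without advancing time (a new reading comes with each control period).
- eyes.camera(name): name is "scene" or "side" or "wrist"; returns (picture, depth): 400x640x3 uint8, blue, green, red; 400x640 float32, mm along the optical axis (not along the pixel's ray), 0 where there is no reading.
- eyes.get_calibration(name): a dict with "vfov" (degrees; the focal length in pixels is half the picture's height over the tangent of half this angle, whatever the lens; pixels are square), "cx", "cy" (the principal point, pixels), "xyz" and "rotation" of the camera in the world. Camera axes: x right, y up, looking along -z (the intrinsics and any distortion apply to the point x, -y, -z); pixel columns grow to the right and rows downward; lengths in mm; the calibration is good to about 2 mm. A picture is of the moment at which its call begins: read the wrist's pose just before it. get_calibration takes no time and is no camera call; for the wrist camera it gives the pose at the moment of the call.
- job.hand_in(): hands the job in, once; it reports no verdict.
The state is a dict: "t": time; "joint_pos": joint angles; "qvel": joint speeds; "tau": joint torques, N m; "position": TCP position; "orientation": TCP orientation; "ft_force": force on the tool from outside, world axes, zero at the start; "torque": the same for the moment, N m; "gripper_width": finger opening in mm.
Only numpy, scipy, OpenCV 4.12 (cv2) and the standard library are available. Lean on these libraries where they do the work, as an engineer would, in place of code of your own. Each camera call takes 0.05 s, during which the arm holds its last target. There are 200 camera calls.

## Task

Take the slim torch out of its foam rest, lay it head-up in the sloping bed of the test jig and slide it down until its tail rests on the foot stop; then press the jig's sprung clamp arm down until it clicks over and stays down by itself. Be gentle: never grip the torch's thin tube with more than about 40 N per finger, and never press the torch against the jig, or the robot against the jig, with more than about 30 N. Leave the stubby torch in its rest and the finished torches standing where they are.

Things in the scene. Friction and masses are not known exactly. Their poses are not given: they have to be found in the camera images.
- torch: the slim black torch, 145 mm long, about 0.13 kg: round barrel 24 mm in diameter and 105 mm long, then a head 34 mm in diameter and 40 mm long. At the start it lies level in a grey foam rest, its axis 38 mm above the table. Origin on its axis, 48 mm from the tail end, the place to grip it; own x axis along the torch towards the head.
- torch_tail (a point): centre of the torch's flat tail end, 48 mm behind its origin
- torch_nose (a point): centre of the torch's lens face, 97 mm ahead of its origin
- rest_slim: grey foam rest of the slim torch, fixed: slab 150 x 56 x 10 mm with two vee supports, each 16 mm long, centred 37 mm either side of the origin (58 mm free between them); x along the torch. Origin under its centre, below the torch's origin.
- rest_stub: the same kind of rest, holding the stubby torch. Fixed.
- stubby: a shorter, thicker black torch, 34 mm barrel, 112 mm long, lying in the other rest; to be left alone
- cradle: the test jig, fixed. Origin: underside centre of its grey base (190 x 110 x 14 mm); x points up-slope, z up. On a column stands an aluminium bed that slopes up along +x at 25 degrees: axis (0.906, 0, 0.423), normal (-0.423, 0, 0.906). The column's height setting h, 0 to 20 mm, is NOT reported and differs each time: feel for it. The points below are given for h = 0; add h to their z.
- jig_home (a point): where the torch's origin lies when it is home, for h = 0: (-47.1, 0, 100.3) mm in the jig's frame. The barrel lies in two white 90-degree vees, 14 mm long, as high as its axis, centred 35 mm down-slope and 44 mm up-slope of this point; 65 mm between them is free for fingers, down to the bed's spar 34 mm below the axis (along the normal).
- jig_tail (a point): where the centre of the torch's tail end lies when it is home, for h = 0: (-90.6, 0, 80) mm in the jig's frame. Here stands the foot stop, a plate across the bed, 8 mm thick, 34 mm wide, its top level with the barrel's axis.
- jig_hinge (a point): hinge of the clamp arm, for h = 0: (74.3, 0, 187.8) mm in the jig's frame, axis along y, between two cheeks beyond the torch's head. The steel arm reaches 88 mm from it. Raised, it still overhangs the head's place with 50 mm free under its rubber foot (measured along the normal, from the head's top), so the torch goes in under it from the low end.
- clamp (a joint): angle (rad) of the sprung clamp arm: 0 raised (at the start), pointing from its hinge to the bed's low end, 27 degrees above level; 0.9 at its hard stop, parallel to the bed. It ends in a black pad 34 mm wide, 24 mm long, centre 76 mm from the hinge, top face 9 mm above the hinge line. Pressing takes up to about 9 N at the pad; a pawl clicks in just before the stop and holds it at 0.8 to 0.85.
- standing_0: finished black torch standing on its head, 38 mm across, 147 mm tall; origin under its centre; to be left standing
- standing_1: another, the same
- standing_2: another, the same
Not all that is in view belongs to the job. What is shaped like the torch but red or turquoise is not meant.

How it is judged:
By the outcome, as a careful person would: the job done as asked, in the order asked, and still so for the second after the job is handed in, with the robot touching nothing.
It also fails if it takes over 54 s, if anything falls off the work surface, if the arm or the gripper's body presses on something with over 40 N, if the wrist force passes 120 N, or if a joint passes its speed limit or range.

## Working session

There is one attempt and no reset: what is moved stays moved. The work goes in short steps, Python scripts to look and compute and a shell command to move; the robot and the scene stay as the last step left them, time stands still between calls to the robot, and variables do not carry over. Pictures are saved under pics/ and viewed, about 8 in all and at most 12, crops included, and the job is handed in when it is done.

```bash
ls; mkdir -p pics; python3 - <<'E'
from rig import monitor, eyes
import cv2,numpy as np
s=monitor.state();print(s['t'],s['position'],s['orientation'],s['gripper_width'],s['ft_force'])
for n in("scene","side","wrist"):
    c=eyes.get_calibration(n);print(n,c)
    p,d=eyes.camera(n);np.savez(f'pics/{n}0.npz',p=p,d=d);cv2.imwrite(f'pics/{n}0.png',p);print((d>0).mean())
a=cv2.imread('pics/scene0.png');cv2.imwrite('pics/a.png',a)
E
```

```text
pics
0.0 [235.86214408 604.9236792  242.49505175] [ 0.6947719   0.12977975  0.6950851  -0.13155202] 93.12541773637578 [-0.33764654  0.82562614 -0.6624929 ]
scene {'vfov': 52.742078166382676, 'cx': 320.1349071065286, 'cy': 206.44868126402528, 'xyz': array([1229.42128258, -203.32892983, 1241.0489623 ]), 'rotation': array([0.75192384, 0.22414737, 0.18326181, 0.59226987])}
0.996015625
side {'vfov': 44.73659945785565, 'cx': 318.6306161823511, 'cy': 201.7806490064572, 'xyz': array([ 281.54752061, -909.417818  , 1114.43248841]), 'rotation': array([ 0.92344116,  0.35454186, -0.04757453, -0.13889984])}
0.9961015625
wrist {'vfov': 62.21181399412323, 'cx': 315.70500039224044, 'cy': 202.85407978899346, 'xyz': array([166.58184269, 631.83931815, 383.34494192]), 'rotation': array([ 0.81773242, -0.11299911, -0.07559154,  0.5593128 ])}
0.9960390625
```

View pics/scene0.png

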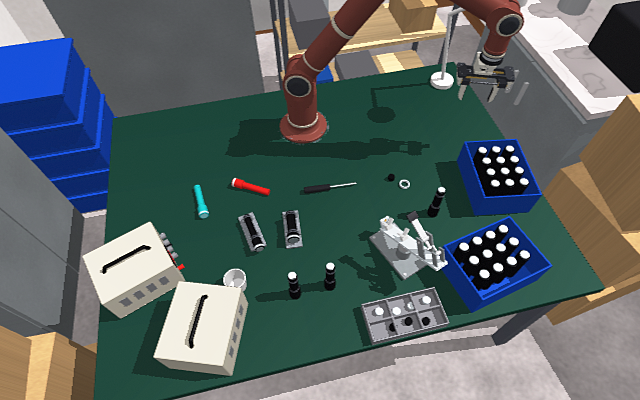

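View pics/side0.png

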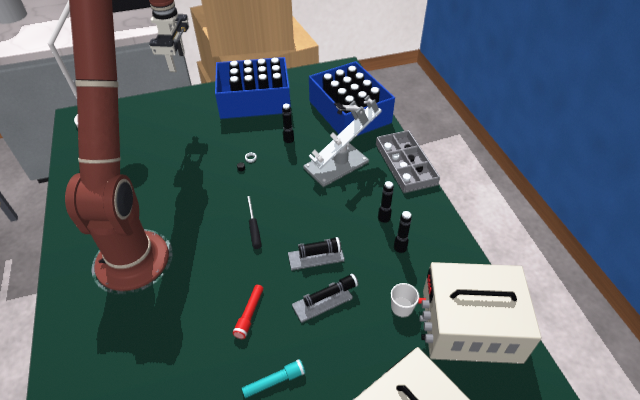

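The scene view shows the slim torch at about (252,232), the stubby at (292,228) and the jig at about (410,245). In the side view they are at (325,297), (318,250) and (340,145), with the jig's high end to the upper right.

```bash
cat > h.py <<'E'
import numpy as np,cv2
from scipy.spatial.transform import Rotation as R
from rig import monitor,eyes
def rot(q): return R.from_quat(np.roll(q,-1)).as_matrix()
def cloud(d,c):
    f=200/np.tan(np.radians(c['vfov']/2)); v,u=np.mgrid[:400,:640]
    P=np.stack([(u-c['cx'])/f*d,-(v-c['cy'])/f*d,-d],-1)
    return P@rot(c['rotation']).T+c['xyz']
def proj(p,c):
    f=200/np.tan(np.radians(c['vfov']/2)); q=(np.asarray(p)-c['xyz'])@rot(c['rotation'])
    return np.stack([c['cx']+f*q[...,0]/-q[...,2],c['cy']-f*q[...,1]/-q[...,2]],-1)
E
python3 - <<'E'
from h import *
np.set_printoptions(precision=1,suppress=True)
ax=[]
out=[]
for n,box,jb in(("scene",(215,265,205,255),(175,285,360,460)),("side",(275,320,292,362),(95,190,300,385))):
    z=np.load(f'pics/{n}0.npz');c=eyes.get_calibration(n);W=cloud(z['d'],c);p=z['p'].astype(int);hsv=cv2.cvtColor(z['p'],cv2.COLOR_BGR2HSV)
    tab=W[(hsv[...,0]>70)&(hsv[...,0]<90)&(hsv[...,1]>120)];print(n,'table z',np.median(tab[:,2]),tab.shape)
    def sub(b): return W[b[0]:b[1],b[2]:b[3]].reshape(-1,3),p[b[0]:b[1],b[2]:b[3]].reshape(-1,3)
    w,q=sub(box); m=(q.max(1)<60)&(w[:,2]>30)&(w[:,2]<65)
    t=w[m]; ctr=t[:,:2].mean(0); U,S,V=np.linalg.svd(t[:,:2]-ctr); a=(t[:,:2]-ctr)@V[0]
    print('torch',m.sum(),ctr,V[0],a.min(),a.max(),'z',np.percentile(t[:,2],[5,50,95,100]))
    m=(w[:,2]>5)&(w[:,2]<80);r=w[m];print('rest rect',cv2.minAreaRect(r[:,:2].astype(np.float32)))
    w,q=sub(jb); m=(w[:,2]>8)&(w[:,2]<20)&(np.ptp(q,axis=1)<30);b=w[m];print('base',m.sum(),cv2.minAreaRect(b[:,:2].astype(np.float32)),np.median(b[:,2]))
    m=w[:,2]>60; print('upper',m.sum(),w[m].min(0),w[m].max(0))
    im=z['p']; y0,y1,x0,x1=jb; cr=cv2.resize(im[y0:y1,x0:x1],None,fx=4,fy=4,interpolation=cv2.INTER_CUBIC)
    y0,y1,x0,x1=box; c2=cv2.resize(im[y0:y1,x0:x1],None,fx=4,fy=4,interpolation=cv2.INTER_CUBIC)
    H=max(cr.shape[0],c2.shape[0]);o=[cv2.copyMakeBorder(k,0,H-k.shape[0],0,0,cv2.BORDER_CONSTANT) for k in(cr,c2)]
    cv2.imwrite(f'pics/crop_{n}.png',np.hstack(o))
E
```

```text
scene table z -0.5528495669623226 (76762, 3)
torch 144 [ 482.1 -285.6] [1.  0.1] -55.915955911060266 68.80098186281325 z [39.2 47.1 52.1 57.3]
rest rect ((481.01727294921875, -365.8647766113281), (197.36285400390625, 191.23590087890625), 76.3974838256836)
base 1025 ((574.8690795898438, 241.4335479736328), (234.70797729492188, 392.62200927734375), 52.843597412109375) 13.485755278037459
upper 2163 [ 533.3 -203.3   60.1] [1229.4  379.  1241. ]
side table z 0.21741832924908522 (94625, 3)
torch 472 [ 492.2 -285.8] [-1.  -0.2] -62.77978068694781 73.45532151842617 z [36.8 48.  55.3 60.6]
rest rect ((474.2816162109375, -290.93731689453125), (130.70301818847656, 174.23394775390625), 59.15251159667969)
base 985 ((712.721923828125, 199.49667358398438), (297.8062438964844, 149.3594970703125), 23.12008285522461) 13.796743157004357
upper 2365 [ 281.5 -909.4   60. ] [ 909.6  498.5 1114.4]
```

View pics/crop_side.png

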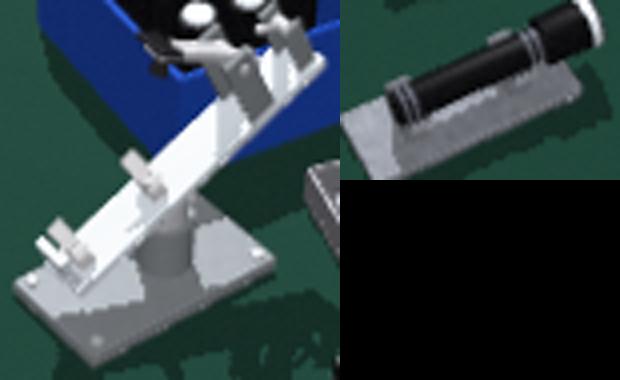

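The crop shows the torch with its white lens face at the right (higher x) and its tail at the left. The jig base's top corners are at about (303.5,166), (324,184) and (368,159.5), and the clamp is raised over the upper end.

```bash
python3 - <<'E'
from h import *
np.set_printoptions(precision=1,suppress=True)
for n,box in(("scene",(205,265,200,275)),("side",(260,330,285,370))):
    z=np.load(f'pics/{n}0.npz');c=eyes.get_calibration(n);W=cloud(z['d'],c);p=z['p'].astype(int)
    val=z['d']>0
    if n=='side':
        f=200/np.tan(np.radians(c['vfov']/2))
        for u,v in((303.5,166),(324,184),(368,159.5)):
            r=rot(c['rotation'])@np.array([(u-c['cx'])/f,-(v-c['cy'])/f,-1]);print('corner',c['xyz']+r*(14-c['xyz'][2])/r[2])
    # rest+torch blob: above table, near
    g=val&(W[...,2]>5)&(W[...,2]<90)&(np.hypot(W[...,0]-485,W[...,1]+286)<110)
    k,l,st,ce=cv2.connectedComponentsWithStats(g.astype(np.uint8))
    i=1+st[1:,4].argmax();w=W[l==i];q=p[l==i]
    s=(w[:,2]<14);print(n,'slab',cv2.minAreaRect(w[s][:,:2].astype(np.float32)))
    t=w[(w[:,2]>30)]; ctr=t[:,:2].mean(0);V=np.linalg.svd(t[:,:2]-ctr)[2][0];V*=np.sign(V[0]);
    a=(t[:,:2]-ctr)@V;print('torch',ctr,'yaw',np.degrees(np.arctan2(V[1],V[0])),'tail',ctr+a.min()*V,'nose',ctr+a.max()*V,np.ptp(a),t[:,2].max())
    # jig base
    g=val&(W[...,2]>9)&(W[...,2]<18)&(W[...,0]>450)&(W[...,0]<850)&(W[...,1]>0)&(W[...,1]<330)&(np.ptp(p,axis=2)<30)
    k,l,st,ce=cv2.connectedComponentsWithStats(g.astype(np.uint8));i=1+st[1:,4].argmax();w=W[l==i];print('base',len(w),cv2.minAreaRect(w[:,:2].astype(np.float32)))
    # bed: points 70..200 above
    g=val&(W[...,2]>55)&(W[...,2]<260)&(W[...,0]>450)&(W[...,0]<850)&(W[...,1]>0)&(W[...,1]<330)
    k,l,st,ce=cv2.connectedComponentsWithStats(g.astype(np.uint8))
    for i in range(1,k):
        if st[i,4]>60:
            w=W[l==i];V=np.linalg.svd(w[:,:2]-w[:,:2].mean(0))[2][0];print('bed?',st[i],w.mean(0),np.degrees(np.arctan2(V[1],V[0])),w.min(0),w.max(0))
E
```

```text
scene slab ((470.2318115234375, -282.81744384765625), (148.30252075195312, 58.81681442260742), 10.550368309020996)
torch [ 502.8 -278.2] yaw 10.254386481402435 tail [ 422.4 -292.8] nose [ 567.9 -266.4] 147.9483933730108 58.325477779704215
base 885 ((667.3724975585938, 186.29901123046875), (191.18865966796875, 97.17523956298828), 19.80172348022461)
bed? [ 380  211   88   74 1956] [726.  227.2 135.2] 33.613226753883346 [567.2 146.5  55.1] [849.9 329.5 243.5]
corner [555.6 204.2  14. ]
corner [595.1 106.3  14. ]
corner [766.8 169.9  14. ]
side slab ((466.30120849609375, -283.9327392578125), (150.2284698486328, 61.94403076171875), 9.986398696899414)
torch [ 492.3 -285.3] yaw 9.596879523391342 tail [ 419.7 -297.6] nose [ 563.7 -273.2] 145.9970613537505 60.56615500173234
base 876 ((661.281494140625, 190.51541137695312), (193.71371459960938, 115.0730209350586), 18.162006378173828)
bed? [ 309   95   72   73 1677] [703.1 211.1 126.2] -151.7580417538941 [567.4 141.3  55.1] [817.9 328.3 244.7]
```

```bash
cat >> h.py <<'E'
def togo(target,yaw=None):
    "shift in tool axes (m) to target TCP; turn (deg) so tool y lies across yaw (deg, direction of tool z mod 180)"
    s=monitor.state();M=rot(s['orientation']);print('t',s['t'],'pos',s['position'].round(1),'F',s['ft_force'].round(1),'w',round(s['gripper_width'],1))
    print('toolx',M[:,0].round(3),'y',M[:,1].round(3),'z',M[:,2].round(3))
    print('shift m',(M.T@(np.array(target)-s['position'])/1000).round(4))
    if yaw is not None:
        zz=np.degrees(np.arctan2(M[1,2],M[0,2])); d=-(yaw-zz)  # turn + about tool x (down) = clockwise from above
        print('turn',(d+90)%180-90,'or +-180; zyaw',zz, 'q7',s['joint_pos'][6])
E
python3 - <<'E'
from h import *
np.set_printoptions(precision=1,suppress=True)
togo([468-8,-285-1.5,180],10)
s=monitor.state();c=eyes.get_calibration('wrist');M=rot(s['orientation']);print('cam in tool',M.T@(c['xyz']-s['position']),'look',M.T@rot(c['rotation'])@[0,0,-1])
for n in("scene","side"):
    z=np.load(f'pics/{n}0.npz');c=eyes.get_calibration(n);W=cloud(z['d'],c)
    g=(z['d']>0)&(W[...,2]>20)&(W[...,2]<330)&(W[...,0]>330)&(W[...,0]<950)&(W[...,1]>-450)&(W[...,1]<450)
    k,l,st,ce=cv2.connectedComponentsWithStats(g.astype(np.uint8))
    for i in range(1,k):
        if st[i,4]>40: w=W[l==i];print(n,st[i],w.min(0),w.max(0))
    if n=='side':  # bed profile in jig frame
        a=np.radians(20);B=np.array([[np.cos(a),np.sin(a),0],[-np.sin(a),np.cos(a),0],[0,0,1]])
        J=(W-[664,188,0])@B.T
        m=g&(np.abs(J[...,1])<14)&(J[...,0]>-110)&(J[...,0]<100)&(J[...,2]>30);j=J[m]
        nn=j@[-.423,0,.906];ss=j@[.906,0,.423]
        for lo in range(-110,140,10):
            q=(ss>=lo)&(ss<lo+10)
            if q.any():print(lo,q.sum(),np.percentile(nn[q],[5,50,95]),j[q,1].mean())
        print('home n,s at h=0',np.dot([-47.1,0,100.3],[-.423,0,.906]),np.dot([-47.1,0,100.3],[.906,0,.423]))
E
```

```text
t 0.15 pos [235.9 605.1 242.8] F [-0.2 -0.5 -0.6] w 93.0
toolx [-0. -0. -1.] y [ 0.4  0.9 -0. ] z [ 0.9 -0.4  0. ]
shift m [ 0.1 -0.7  0.5]
turn -31.297553177705872 or +-180; zyaw -21.297553177705872 q7 -0.040383545058009805
cam in tool [-140.7   -0.5  -74.3] look [ 1.  -0.   0.3]
scene [304 184  27   7  98] [337.8 -68.   20.1] [363.8  30.9  31.4]
scene [429 187  17  28 241] [532.7 345.7  21.2] [566.5 379.  149.9]
scene [200 204   9  12  74] [ 330.2 -449.7   20.8] [ 374.9 -425.7   38.9]
scene [283 210  18  33 385] [ 447.4 -173.9   25.8] [ 565.2 -112.5   67.2]
scene [ 380  211  133  100 4691] [567.2 145.9  20. ] [925.2 449.9 243.5]
scene [242 214  23  38 362] [ 421.5 -309.8   22.6] [ 569.1 -250.3   58.3]
scene [324 263  12  26 236] [719.1 -84.2  20.1] [749.  -48.  148.3]
scene [ 199  269   49  107 3517] [ 624.2 -450.    20.1] [ 936.9 -324.3  168. ]
scene [288 272  13  26 243] [ 722.5 -199.6   20.2] [ 752.6 -163.3  148.6]
scene [362 287  88  57 982] [824.8  10.3  20.1] [947.2 252.9  40.7]
side [ 309   79   86   90 3697] [567.4 141.3  20.2] [925.  449.9 244.7]
side [282 104  12  35 308]
[... 856 characters left out ...]
82.4 86.1] -1.3253981928759961
0 24 [72.7 83.4 86.7] -0.6784275151456693
10 47 [29.1 49.1 86.4] -1.4565875337594152
20 41 [33.9 78.3 85.3] -4.348471141673964
30 39 [47.5 82.1 89.3] -4.069766750765664
40 58 [ 49.7  92.3 114.5] -3.116187542066819
50 43 [ 32.   80.8 109.8] -5.781549471217169
60 28 [38.3 84.1 87.6] -0.036056477916333006
70 20 [78.  82.7 86.2] -0.30118997889536203
80 21 [79.2 83.9 85.8] -0.06608108559703785
90 41 [ 80.1  89.2 216.9] 0.5229782204040647
100 56 [ 81.6 204.  220.2] -0.6924090146315995
110 38 [ 79.5  87.  210. ] -1.4933345330998933
120 41 [ 79.2  85.9 190.7] 0.4348418447940802
130 45 [ 80.1 110.2 177.4] -1.2517182894712922
home n,s at h=0 110.7951 -0.24570000000000525
```

```bash
python3 - <<'E'
from h import *
np.set_printoptions(precision=4,suppress=True)
togo([480,150,290],10)
togo([460,-286,200],10)
E
```

```text
t 0.15 pos [235.9 605.1 242.8] F [-0.2 -0.5 -0.6] w 93.0
toolx [-0.001 -0.002 -1.   ] y [ 0.363  0.932 -0.002] z [ 0.932 -0.363  0.   ]
shift m [-0.0466 -0.3355  0.3927]
turn -31.297553177705872 or +-180; zyaw -21.297553177705872 q7 -0.040383545058009805
t 0.15 pos [235.9 605.1 242.8] F [-0.2 -0.5 -0.6] w 93.0
toolx [-0.001 -0.002 -1.   ] y [ 0.363  0.932 -0.002] z [ 0.932 -0.363  0.   ]
shift m [ 0.0442 -0.7488  0.5324]
turn -31.297553177705872 or +-180; zyaw -21.297553177705872 q7 -0.040383545058009805
```

```bash
python3 -m jog '[[[-0.047,-0.336,0.393],-31.3,1],[[-0.047,-0.336,0.393],-31.3,1],[[-0.047,-0.336,0.393],-31.3,1],[[-0.047,-0.336,0.393],-31.3,1],[[-0.047,-0.336,0.393],-31.3,1],[[-0.047,-0.336,0.393],-31.3,1],[[-0.047,-0.336,0.393],-31.3,1],[[-0.047,-0.336,0.393],-31.3,1],[[-0.047,-0.336,0.393],-31.3,1],[[-0.047,-0.336,0.393],-31.3,1],[[-0.047,-0.336,0.393],-31.3,1],[[-0.047,-0.336,0.393],-31.3,1],[[0.044,-0.749,0.532],-31.3,1],[[0.044,-0.749,0.532],-31.3,1],[[0.044,-0.749,0.532],-31.3,1],[[0.044,-0.749,0.532],-31.3,1],[[0.044,-0.749,0.532],-31.3,1],[[0.044,-0.749,0.532],-31.3,1],[[0.044,-0.749,0.532],-31.3,1],[[0.044,-0.749,0.532],-31.3,1]]' 15
python3 - <<'E'
from h import *
np.set_printoptions(precision=4,suppress=True)
togo([460,-286,200],10)
E
```

```text
t: 1.82
position: [462.4, -162.2, 224.0]
orientation: [0.704, -0.062, 0.704, 0.062]
ft_force: [1.5, -0.1, 0.1]
gripper_width: 93.0
t 1.8167 pos [ 462.4 -162.2  224. ] F [ 1.5 -0.1  0.1] w 93.0
toolx [ 0. -0. -1.] y [-0.174  0.985 -0.   ] z [0.985 0.174 0.   ]
shift m [ 0.024  -0.1215 -0.0239]
turn 0.01424320484190389 or +-180; zyaw 10.0142432048419 q7 2.050278057082625
```

```bash
python3 -m jog '[[[0.024,-0.1215,-0.024],0,1],[[0.024,-0.1215,-0.024],0,1],[[0.024,-0.1215,-0.024],0,1],[[0.024,-0.1215,-0.024],0,1],[[0.024,-0.1215,-0.024],0,1]]'
python3 - <<'E'
from h import *
np.set_printoptions(precision=1,suppress=True)
togo([460,-286,200],10)
c=eyes.get_calibration('wrist');p,d=eyes.camera('wrist');cv2.imwrite('pics/w1.png',p);W=cloud(d,c)
g=(d>0)&(W[...,2]>26)&(W[...,2]<62)&(np.hypot(W[...,0]-485,W[...,1]+286)<105)&(p.max(2)<90)
k,l,st,ce=cv2.connectedComponentsWithStats(g.astype(np.uint8));i=1+st[1:,4].argmax();t=W[l==i];print(st[i])
V=np.array([np.cos(np.radians(10)),np.sin(np.radians(10))]);N=np.array([-V[1],V[0]])
r=t[:,:2]-[468,-285];a=r@V;b=r@N;print('along',np.percentile(a,[0,1,99,100]),t[:,2].max())
for lo in range(-60,110,10):
    q=(a>=lo)&(a<lo+10)
    if q.sum()>5:print(lo,q.sum(),np.percentile(b[q],[2,50,98]),np.percentile(t[q,2],98))
E
```

```text
t: 2.23
position: [458.7, -287.3, 199.4]
orientation: [0.704, -0.059, 0.705, 0.059]
ft_force: [0.5, 0.8, 0.1]
gripper_width: 93.0
t 2.2333 pos [ 458.7 -287.3  199.4] F [0.5 0.8 0.1] w 93.0
toolx [-0. -0. -1.] y [-0.2  1.  -0. ] z [ 1.   0.2 -0. ]
shift m [-0.  0.  0.]
turn -0.3770470165392794 or +-180; zyaw 9.622952983460728 q7 2.2798406775438127
[ 303  168   26   84 1784]
along [-34.1 -33.2  44.1  45. ] 51.47654230213675
-40 83 [-11.8  -3.7  10. ] 50.35897850848289
-30 208 [-12.   -3.7  10.1] 50.407386178909206
-20 220 [-12.1  -2.9  10.1] 50.27703309587459
-10 224 [-12.3  -2.9  10.1] 50.40364137628666
0 225 [-11.5  -1.2  10.1] 50.20970979673949
10 244 [-11.6  -1.3  10.2] 50.068312489115726
20 237 [-11.8  -0.4  10.2] 49.99155505582035
30 235 [-12.   -1.4  10.2] 50.13614924160662
40 108 [-11.1  -0.   10.2] 49.639146839620736
```

View pics/w1.png

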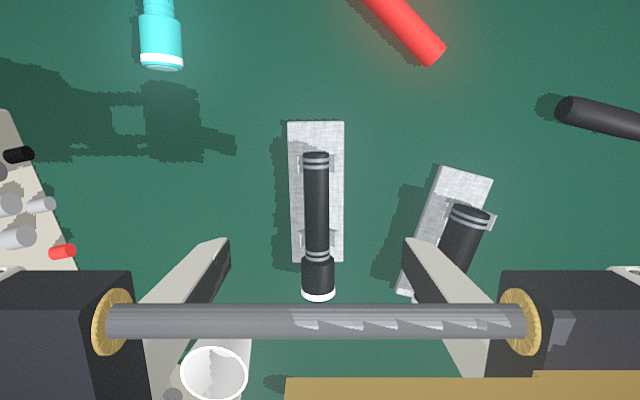

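The wrist view shows the torch centred between the fingers: tail end at (316,152), lens at (318,299), tube axis almost straight up the image.

```bash
python3 - <<'E'
from h import *
np.set_printoptions(precision=1,suppress=True)
c=eyes.get_calibration('wrist');f=200/np.tan(np.radians(c['vfov']/2))
V=np.array([np.cos(np.radians(10)),np.sin(np.radians(10)),0]);N=np.array([-V[1],V[0],0])
for u,v,z in((316,152,47),(318,297,52),(316,121,10),(316,262,10)):
    r=rot(c['rotation'])@np.array([(u-c['cx'])/f,-(v-c['cy'])/f,-1]);P=c['xyz']+r*(z-c['xyz'][2])/r[2];print(P,(P-[468,-285,0])@V,(P-[468,-285,0])@N)
togo([460,-286.5,44],10)
E
```

```text
[ 421.  -291.6   47. ] -47.40938968912324 1.6152007771571062
[ 559.6 -265.5   52. ] 93.636433508891 3.320939627111955
[ 395.9 -295.9   10. ] -72.86683345485015 1.7319892578979026
[ 542.9 -270.3   10. ] 76.30793261458236 1.470756731262535
t 2.2833 pos [ 459.7 -284.6  199.7] F [-0.2  0.  -0.2] w 92.9
toolx [-0.  0. -1.] y [-0.2  1.   0. ] z [ 1.   0.2 -0. ]
shift m [ 0.2 -0.   0. ]
turn -0.1342651438511666 or +-180; zyaw 9.86573485614883 q7 2.2796602779181905
```

```bash
python3 -m jog '[[[0.04,0,0],0,1],[[0.08,0,0],0,1],[[0.115,0,0],0,1],[[0.14,0,0],0,1],[[0.155,0,0],0,1],[[0.155,0,0],0,1],[[0.155,0,0],0,0],[[0.155,0,0],0,0],[[0.155,0,0],0,0],[[0.155,0,0],0,0],[[0.155,0,0],0,0],[[0.155,0,0],0,0],[[0.155,0,0],0,0],[[0.155,0,0],0,0],[[0.155,0,0],0,0],[[0.155,0,0],0,0],[[0.155,0,0],0,0],[[0.155,0,0],0,0]]' 20
```

```text
t: 3.78
position: [460.7, -286.5, 45.8]
orientation: [0.705, -0.062, 0.704, 0.06]
ft_force: [-0.6, -3.6, 0.3]
gripper_width: 23.7
```

```bash
python3 -m jog '[[[-0.01,0,0],0,0],[[-0.03,0,0],0,0],[[-0.06,0,0],0,0],[[-0.1,0,0],0,0],[[-0.14,0,0],0,0],[[-0.18,0,0],0,0],[[-0.215,0,0],0,0],[[-0.215,0,0],0,0],[[-0.215,0,0],0,0]]'
python3 - <<'E'
from h import *
np.set_printoptions(precision=1,suppress=True)
a=np.radians(20);X=np.array([np.cos(a),np.sin(a)])
togo([*(np.array([664,188])+(-47.1-8-60)*X),280],20)
s=monitor.state();c=eyes.get_calibration('side');p,d=eyes.camera('side');cv2.imwrite('pics/s1.png',p);W=cloud(d,c);M=rot(s['orientation'])
T=(W-s['position'])@M
g=(d>0)&(np.abs(T[...,1])<20)&(T[...,0]>-15)&(T[...,0]<70)&(np.abs(T[...,2])<130)
t=T[g];print(len(t))
for lo in range(-60,120,12):
    q=(t[:,2]>=lo)&(t[:,2]<lo+12)
    if q.sum():print(lo,q.sum(),t[q][:,0].min(),t[q][:,0].max())
u,v=proj(s['position'],c).astype(int);cv2.imwrite('pics/s1c.png',cv2.resize(p[max(0,v-70):v+70,max(0,u-90):u+90],None,fx=4,fy=4))
E
```

```text
t: 4.53
position: [460.8, -283.4, 262.7]
orientation: [0.706, -0.062, 0.703, 0.062]
ft_force: [0.1, 0.3, -2.0]
gripper_width: 23.6
t 4.5333 pos [ 460.8 -283.4  262.7] F [ 0.1  0.3 -2. ] w 23.6
toolx [ 0. -0. -1.] y [-0.2  1.  -0. ] z [1.  0.2 0. ]
shift m [-0.   0.4  0.2]
turn -9.934926874247779 or +-180; zyaw 10.065073125752226 q7 2.2781717093866556
371
-48 43 -5.771997066822055 17.570860881316996
-36 59 -6.505122477305966 12.434695956095304
-24 52 -7.195507798498318 14.792244428405109
-12 25 -6.631623103584219 21.760486038948514
60 15 -10.570728342329819 -2.760381028107686
72 51 -12.356090643864002 7.925349047833433
84 80 -11.769199660485441 16.380184533690848
96 46 -12.820016038673005 12.355989726224683
```

View pics/s1c.png

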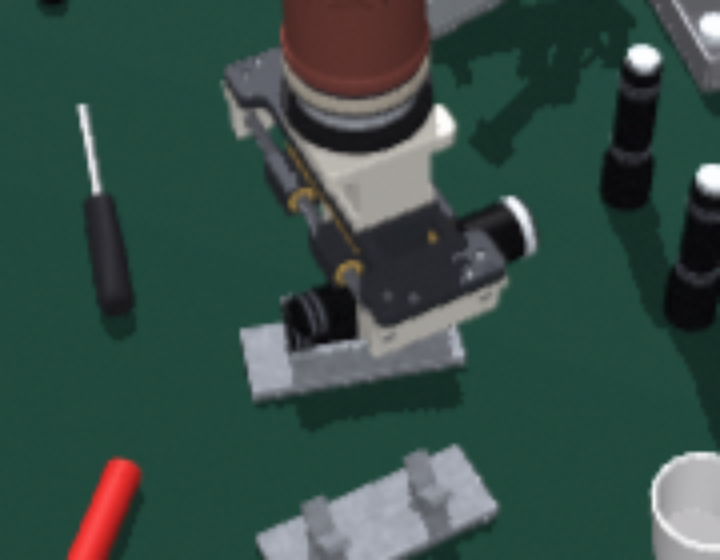

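The torch is held level in the jaws, clear of its rest. Moving to stage at the low end of the jig.

```bash
python3 -m jog '[[[-0.04,0.03,0.012],-1,0],[[-0.04,0.412,0.17],-10,0],[[-0.04,0.412,0.17],-10,0],[[-0.04,0.412,0.17],-10,0],[[-0.04,0.412,0.17],-10,0],[[-0.04,0.412,0.17],-10,0],[[-0.04,0.412,0.17],-10,0],[[-0.04,0.412,0.17],-10,0],[[-0.04,0.412,0.17],-10,0],[[-0.04,0.412,0.17],-10,0],[[-0.04,0.412,0.17],-10,0],[[-0.04,0.412,0.17],-10,0],[[-0.04,0.412,0.17],-10,0],[[-0.04,0.412,0.17],-10,0],[[-0.04,0.412,0.17],-10,0],[[-0.04,0.412,0.17],-10,0]]'
python3 - <<'E'
from h import *
np.set_printoptions(precision=1,suppress=True)
togo([556,149,300],20)
c=eyes.get_calibration('wrist');p,d=eyes.camera('wrist');cv2.imwrite('pics/w2.png',p);np.savez('pics/w2.npz',p=p,d=d,xyz=c['xyz'],q=c['rotation'])
E
```

```text
t: 5.92
position: [555.9, 148.6, 299.7]
orientation: [0.696, -0.122, 0.697, 0.121]
ft_force: [-0.2, 0.2, -1.7]
gripper_width: 23.6
t 5.9167 pos [555.9 148.6 299.7] F [-0.2  0.2 -1.7] w 23.6
toolx [-0. -0. -1.] y [-0.3  0.9 -0. ] z [ 0.9  0.3 -0. ]
shift m [-0.  0.  0.]
turn -0.2056500383444586 or +-180; zyaw 19.79434996165555 q7 1.5648954266740023
```

View pics/w2.png

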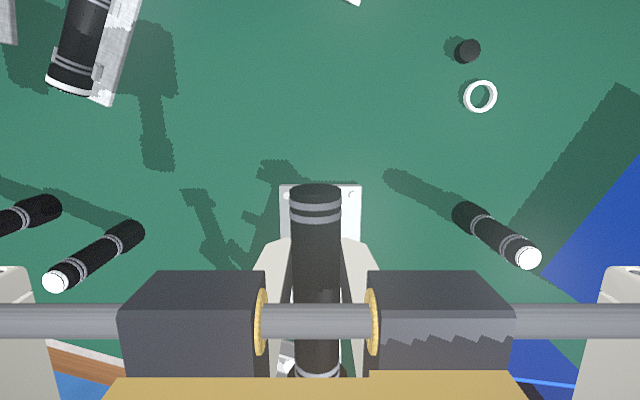

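The wrist view shows the low end of the jig base behind the torch's tail, with top corners at about (279,186) and (361,186); the edge is parallel to the image rows, so the yaw matches.

```bash
python3 - <<'E'
from h import *
np.set_printoptions(precision=1,suppress=True)
z=np.load('pics/w2.npz');c=eyes.get_calibration('wrist');c['xyz']=z['xyz'];c['rotation']=z['q'];f=200/np.tan(np.radians(c['vfov']/2))
Q=[]
for u,v in((279,186),(361,186),(280,230),(362.5,230)):
    r=rot(c['rotation'])@np.array([(u-c['cx'])/f,-(v-c['cy'])/f,-1]);P=c['xyz']+r*(14-c['xyz'][2])/r[2];Q.append(P);print(P)
e=Q[0]-Q[1];print('width',np.linalg.norm(e),'yaw from edge',np.degrees(np.arctan2(e[1],e[0]))-90)
# depth-based base edge
W=cloud(z['d'],c);p=z['p'].astype(int);g=(z['d']>0)&(W[...,2]>9)&(W[...,2]<19)&(np.ptp(p,axis=2)<40)
g[:, :200]=0;g[:,450:]=0;g[260:]=0
w=W[g];print(len(w))
a=np.radians(20);X=np.array([np.cos(a),np.sin(a)]);Y=np.array([-X[1],X[0]]);r=w[:,:2]-[664,188]
print('x edge',np.percentile(r@X,[0,.5,1]),'y edges',np.percentile(r@Y,[0.5,99.5]))
for q in Q: print((q[:2]-[664,188])@X,(q[:2]-[664,188])@Y)
m=g
E
```

```text
[592.2 109.2  14. ]
[555.5 210.8  14. ]
[650.2 129.7  14. ]
[612.  235.7  14. ]
width 107.98813554046767 yaw from edge -160.17192615916093
1627
x edge [-311.5 -311.2 -310.6] y edges [-50.6  58.9]
-94.43931020319458 -49.43223101273758
-94.1152731157397 58.55541836195883
-32.907746616764854 -50.08303859168571
-32.584986766232326 62.65162079850264
```

```bash
python3 - <<'E'
from h import *
np.set_printoptions(precision=1,suppress=True)
a=np.radians(20);B=np.array([[np.cos(a),np.sin(a),0],[-np.sin(a),np.cos(a),0],[0,0,1]])
for n in("scene","side"):
    z=np.load(f'pics/{n}0.npz');c=eyes.get_calibration(n);W=cloud(z['d'],c);J=(W-[664,188,0])@B.T
    nn=J@[-.423,0,.906];ss=J@[.906,0,.423];y=J[...,1]
    ok=(z['d']>0)&(np.abs(y)<45)
    for s0,s1,n0,n1,nm in((-25,35,78,92,'bed'),(55,85,78,92,'bed'),(30,55,95,125,'vee up'),(-50,-25,95,125,'vee low'),(85,112,195,240,'pad')):
        q=ok&(ss>s0)&(ss<s1)&(nn>n0)&(nn<n1)
        if q.sum()>4:print(n,nm,q.sum(),'y',np.percentile(y[q],[0,5,50,95,100]),'s',np.percentile(ss[q],[2,98]),'n',np.percentile(nn[q],[2,50,98]),'x/z',J[...,0][q].mean(),J[...,2][q].mean())
E
```

```text
scene bed 143 y [-18.2 -16.    0.   24.3  28.4] s [-23.8  31.3] n [78.2 82.5 90.3] x/z -34.272923598625766 75.38993259780345
scene bed 103 y [-19.1 -16.1   4.5  24.1  27.5] s [55.4 84.3] n [79.2 82.6 87.3] x/z 28.004389535651395 104.46562821331915
scene vee up 46 y [-12.4 -11.    9.1  21.8  26.1] s [40.8 54.6] n [ 95.5 108.1 117.9] x/z -1.174197714008022 117.94890203301742
scene vee low 83 y [-14.2 -12.5   7.9  22.8  26.5] s [-47.6 -25.9] n [ 95.9 109.2 118.1] x/z -80.31053803914746 82.60280033731995
scene pad 43 y [-11.  -10.7   6.   20.4  21.3] s [101.6 111.7] n [206.6 214.4 218.5] x/z 6.9144354056578035 239.51511401720424
side bed 210 y [-19.9 -17.1   2.1  24.5  28.2] s [-21.6  33.4] n [78.8 83.7 89.5] x/z -30.039001893516563 78.23264699746069
side bed 104 y [-20.3 -17.4   1.2  22.4  24.9] s [56.4 84.4] n [78.7 83.9 89.1] x/z 28.493047952818298 105.48235965107644
side vee up 57 y [-15.5 -13.2  10.2  23.6  26.3] s [40.1 54.2] n [ 95.9 109.3 118.6] x/z -3.6436362128415474 117.8829092028484
side vee low 77 y [-15.5 -14.    8.7  20.7  23.2] s [-49.1 -25.1] n [ 95.9 109.7 121.6] x/z -78.77318987956522 83.74568523148186
side pad 53 y [-13.1 -12.1   0.8  16.   19.2] s [ 93.6 111.4] n [195.7 212.8 221.3] x/z 4.395280115221111 234.59409264472362
```

Bed, vees and pad agree on the jig's centre line being about 4 mm further +Y, giving an origin of about (662.8,192.2), yaw 20° and h of about 8. Lowering at the low end, then going in under the arm.

```bash
python3 -m jog '[[[0.03,0.004,0],0,0],[[0.07,0.004,0],0,0],[[0.11,0.004,0],0,0],[[0.14,0.004,0],0,0],[[0.148,0.004,0],0,0],[[0.148,0.004,0.015],0,0],[[0.148,0.004,0.035],0,0],[[0.148,0.004,0.052],0,0],[[0.148,0.004,0.062],0,0],[[0.148,0.004,0.066],0,0],[[0.148,0.004,0.066],0,0],[[0.148,0.004,0.066],0,0]]'
python3 - <<'E'
from h import *
togo([556,149,300],20)
p,d=eyes.camera('side');cv2.imwrite('pics/s2.png',cv2.resize(p[60:200,270:430],None,fx=4,fy=4))
E
```

```text
t: 6.97
position: [616.7, 176.8, 153.0]
orientation: [0.696, -0.123, 0.696, 0.122]
ft_force: [-1.1, 0.6, -2.1]
gripper_width: 23.4
t 6.9667 pos [616.7 176.8 153. ] F [-1.1  0.6 -2.1] w 23.4
toolx [ 0. -0. -1.] y [-0.341  0.94  -0.   ] z [0.94  0.341 0.   ]
shift m [-0.147  -0.0055 -0.0666]
turn -0.045065010722538545 or +-180; zyaw 19.954934989277465 q7 1.5358812530808599
```

View pics/s2.png

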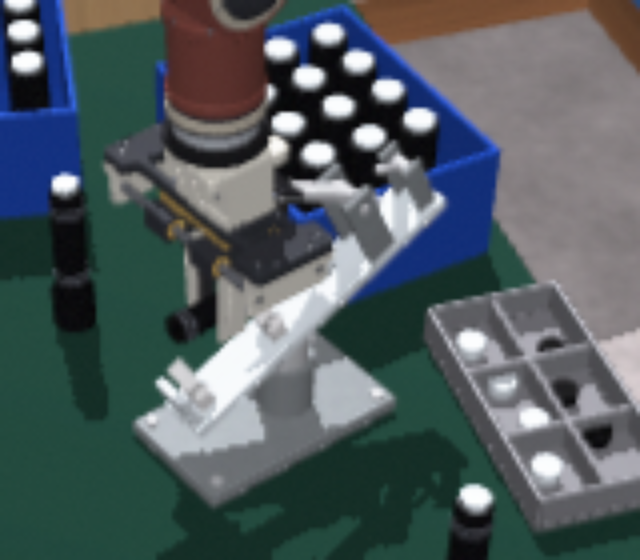

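No contact yet: the torch is level over the bed and the gripper body just clears the arm tip. Lowering with a softer grip so that the bed tips the torch to its slope.

```bash
python3 -m jog '[[[0.005,0,0],0,0],[[0.010,0,0],0,0],[[0.014,0,0],0,0],[[0.017,0,0],0,0],[[0.020,0,0],0,0],[[0.020,0,0],0,0]]' 10; python3 -m jog '[[[0.002,0,0],0,0],[[0.004,0,0],0,0],[[0.006,0,0],0,0],[[0.006,0,0],0,0]]'
```

```text
t: 7.52
position: [616.8, 176.9, 131.7]
orientation: [0.696, -0.123, 0.697, 0.122]
ft_force: [0.1, -0.5, -0.4]
gripper_width: 23.5
t: 7.85
position: [617.1, 177.2, 126.1]
orientation: [0.696, -0.123, 0.696, 0.123]
ft_force: [0.3, -1.5, 0.3]
gripper_width: 23.9
```

```bash
python3 -m jog '[[[0.002,0,0],0,0],[[0.004,0,0],0,0],[[0.006,0,0],0,0],[[0.006,0,0],0,0]]'; python3 -m jog '[[[0.002,0,0],0,0],[[0.004,0,0],0,0],[[0.004,0,0],0,0]]'
python3 - <<'E'
from h import *
p,d=eyes.camera('side');cv2.imwrite('pics/s3.png',cv2.resize(p[90:190,290:400],None,fx=6,fy=6,interpolation=cv2.INTER_CUBIC))
E
```

```text
t: 8.18
position: [617.2, 177.4, 120.1]
orientation: [0.697, -0.123, 0.696, 0.123]
ft_force: [1.7, -1.6, -0.1]
gripper_width: 23.6
t: 8.43
position: [616.8, 177.4, 116.0]
orientation: [0.696, -0.123, 0.696, 0.123]
ft_force: [0.9, -1.5, 1.5]
gripper_width: 23.6
```

View pics/s3.png

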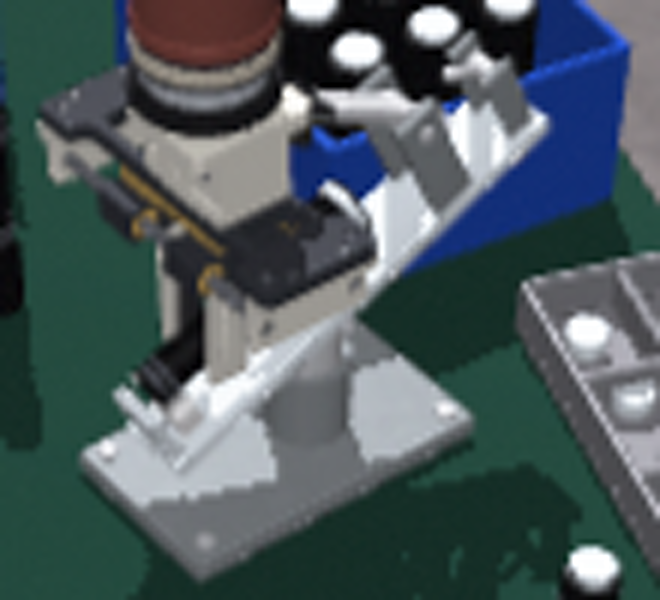

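The torch has tipped to about the slope, its tail now low over the low vee and its lens under the arm. Going down in 1 mm steps until it seats.

```bash
for i in 1 2 3 4; do python3 -m jog '[[[0.0005,0,0],0,0],[[0.001,0,0],0,0],[[0.001,0,0],0,0]]' | grep -E 'pos|force'; done
```

```text
position: [617.0, 177.3, 115.7]
ft_force: [0.4, -1.3, 2.8]
position: [617.2, 177.0, 115.2]
ft_force: [-1.0, -2.4, 4.7]
position: [617.4, 176.8, 114.7]
ft_force: [-0.5, -2.4, 7.3]
position: [617.7, 176.6, 114.3]
ft_force: [-1.9, -3.0, 9.5]
```

```bash
python3 -m jog '[[[-0.002,0,0],0,0],[[-0.002,0,0],0,0]]' | grep -E 'pos|force'; for i in 1 2 3; do python3 -m jog '[[[0.0004,0,-0.0009],0,0],[[0.0008,0,-0.0018],0,0],[[0.0008,0,-0.0018],0,0]]' | grep -E 'pos|force'; done
```

```text
position: [617.1, 176.9, 114.8]
ft_force: [1.2, -3.3, 4.0]
position: [616.0, 176.2, 113.9]
ft_force: [2.6, -3.1, 3.8]
position: [613.9, 175.5, 112.8]
ft_force: [1.8, -4.3, 4.8]
position: [612.3, 175.0, 112.1]
ft_force: [2.8, -4.5, 4.5]
```

```bash
python3 -m jog '[[[0,-0.0015,0],0,0],[[0,-0.0015,0],0,0]]' | grep -E 'pos|force'; for i in 1 2 3; do python3 -m jog '[[[0.0004,0,-0.0009],0,0],[[0.0008,0,-0.0018],0,0],[[0.0008,0,-0.0018],0,0]]' | grep -E 'pos|force'; done
```

```text
position: [612.3, 175.0, 112.1]
ft_force: [2.1, -1.7, 5.6]
position: [612.2, 175.0, 112.1]
ft_force: [4.0, -1.3, 4.6]
position: [612.2, 174.9, 112.1]
ft_force: [6.9, -0.4, 6.4]
position: [612.1, 174.9, 112.0]
ft_force: [7.9, -0.6, 6.3]
```

The tail is on the stop: motion ceased at 612.2 while the force built up, matching the computed home. Relaxing, then releasing.

```bash
python3 -m jog '[[[-0.001,0,0.0025],0,0],[[-0.001,0,0.0025],0,0],[[-0.001,0,0.0025],0,0.7],[[-0.001,0,0.0025],0,0.7],[[-0.001,0,0.0025],0,0.7],[[-0.001,0,0.0025],0,0.7],[[-0.001,0,0.0025],0,0.7],[[-0.001,0,0.0025],0,0.7]]'; python3 -m jog '[[[-0.005,0,0],0,0.7],[[-0.015,0,0],0,0.7],[[-0.03,0,0],0,0.7],[[-0.05,0,-0.005],0,0.7],[[-0.08,0,-0.02],0,0.7],[[-0.12,0,-0.05],0,0.7],[[-0.16,0,-0.08],0,0.7],[[-0.17,0,-0.1],0,0.7],[[-0.17,0,-0.1],0,0.7],[[-0.17,0,-0.1],0,0.7]]'
python3 - <<'E'
from h import *
np.set_printoptions(precision=1,suppress=True)
a=np.radians(20);X=np.array([np.cos(a),np.sin(a)]);O=np.array([662.8,192.2])
togo([*(O+2*X),275],20)
p,d=eyes.camera('side');cw=eyes.get_calibration('wrist');w,dw=eyes.camera('wrist');np.savez('pics/w4.npz',p=w,d=dw)
cv2.imwrite('pics/s4.png',np.hstack([cv2.resize(p[90:190,300:400],(400,400),interpolation=cv2.INTER_CUBIC),cv2.resize(w[:,120:520],(400,400))]))
for n,c,D in(('side',eyes.get_calibration('side'),d),('wrist',cw,dw)):
    W=cloud(D,c);B=np.array([[X[0],X[1],0],[-X[1],X[0],0],[0,0,1]]);J=(W-[*O,0])@B.T
    nn=J@[-.423,0,.906];ss=J@[.906,0,.423]
    for lo in range(-55,105,10):
        q=(D>0)&(np.abs(J[...,1])<25)&(ss>=lo)&(ss<lo+10)&(nn>100)&(nn<160)
        if q.sum()>5:print(n,lo,q.sum(),'ntop',np.percentile(nn[q],95),'y',np.percentile(J[...,1][q],[2,98]))
E
```

```text
t: 11.98
position: [608.8, 173.5, 109.9]
orientation: [0.696, -0.123, 0.697, 0.123]
ft_force: [0.9, 0.2, 0.2]
gripper_width: 59.2
t: 12.82
position: [515.7, 138.9, 283.6]
orientation: [0.698, -0.123, 0.694, 0.123]
ft_force: [0.4, -0.2, -0.5]
gripper_width: 65.1
t 12.8167 pos [515.7 138.9 283.6] F [ 0.4 -0.2 -0.5] w 65.1
toolx [ 0.  0. -1.] y [-0.3  0.9 -0. ] z [0.9 0.3 0. ]
shift m [ 0.  -0.   0.2]
turn -0.023888930410848275 or +-180; zyaw 19.97611106958915 q7 1.5609894424008786
side -55 36 ntop 119.55461971717133 y [-18.4  15.8]
side -45 32 ntop 130.71300395486261 y [-14.9  14.3]
side -35 35 ntop 130.53862104416774 y [-17.4  10.6]
side -25 23 ntop 131.65755203121412 y [-16.2   8.4]
side -15 26 ntop 131.1031165423226 y [-12.    5.7]
side -5 27 ntop 132.2462184972506 y [-11.2   4.4]
side 5 23 ntop 132.93699648168996 y [-11.6   5.6]
side 15 25 ntop 131.6645490239417 y [-13.5   6.8]
side 25 27 ntop 131.92666171398707 y [-14.2  10.2]
side 35 29 ntop 130.0387367250256 y [-16.7  14.7]
side 45 32 ntop 131.4299125697015 y [-18.9  19.1]
side 55 35 ntop 134.56580201095665 y [-16.8  12.2]
side 
[... 185 characters left out ...]
-18.4   7. ]
wrist -55 222 ntop 118.5426020564257 y [-16.4  16.2]
wrist -45 278 ntop 130.20876239360192 y [-18.6  18.4]
wrist -35 331 ntop 130.14218933456692 y [-19.7  19.5]
wrist -25 220 ntop 129.67630159009641 y [-10.7  11.6]
wrist -15 220 ntop 129.93620713137244 y [-11.4  11.6]
wrist -5 228 ntop 129.7882170563708 y [-11.9  11.5]
wrist 5 227 ntop 129.71993399928832 y [-11.8  11.5]
wrist 15 9 ntop 125.14946489633499 y [-11.8  11.3]
wrist 45 115 ntop 129.41738576461262 y [-16.5  14.4]
wrist 55 359 ntop 133.81407830705933 y [-15.5  14.5]
wrist 65 342 ntop 134.56083025475505 y [-16.4  15.1]
wrist 75 333 ntop 134.17790504832325 y [-16.3  15. ]
wrist 85 20 ntop 129.16613973358415 y [-16.3  15. ]
```

View pics/s4.png

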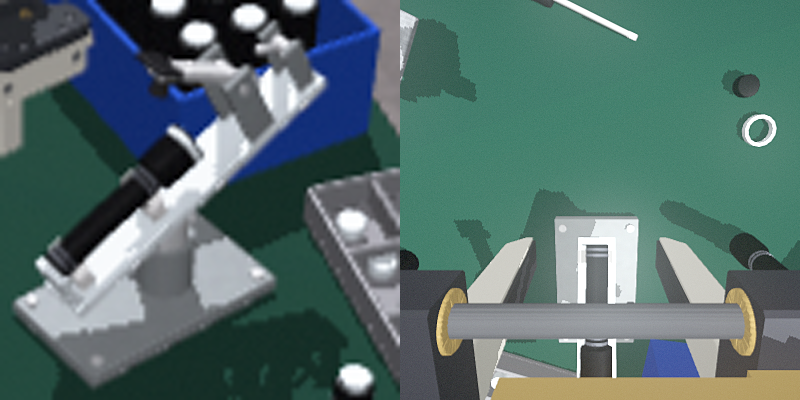

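The torch lies in both vees with constant top height along the barrel, its tail at the stop and centred; h is about 8. Next: shut the fingers and go above the clamp pad.

```bash
python3 -m jog '[[[-0.02,0,0],0,0],[[-0.02,0,0],0,0],[[-0.02,0,0.03],0,0],[[-0.02,0,0.07],0,0],[[-0.02,0,0.11],0,0],[[-0.02,0,0.14],0,0],[[-0.02,0,0.16],0,0],[[-0.02,0,0.16],0,0],[[-0.02,0,0.16],0,0],[[-0.02,0,0.16],0,0],[[-0.02,0,0.16],0,0],[[-0.02,0,0.16],0,0],[[-0.02,0,0.16],0,0]]' 10
python3 - <<'E'
from h import *
togo([666.6,193.6,274],20)
E
```

```text
t: 14.0
position: [665.5, 193.4, 301.4]
orientation: [0.697, -0.123, 0.696, 0.123]
ft_force: [0.7, 0.7, 1.6]
gripper_width: 0.4
t 14.0 pos [665.5 193.4 301.4] F [0.7 0.7 1.6] w 0.4
toolx [ 0.001  0.    -1.   ] y [-0.342  0.94  -0.   ] z [0.94  0.342 0.001]
shift m [ 0.0274 -0.0002  0.0011]
turn -0.009348786954888055 or +-180; zyaw 19.990651213045115 q7 1.556875302010254
```

```bash
python3 -m jog '[[[0.01,0,0.001],0,0],[[0.02,0,0.001],0,0],[[0.026,0,0.001],0,0],[[0.03,0,0.001],0,0],[[0.034,0,0.001],0,0],[[0.038,0,0.001],0,0],[[0.038,0,0.001],0,0]]'; python3 -m jog '[[[0.004,0,0],0,0],[[0.008,0,0],0,0],[[0.012,0,0],0,0],[[0.016,0,0],0,0],[[0.02,0,0],0,0],[[0.02,0,0],0,0]]'; python3 -m jog '[[[0.004,0,0],0,0],[[0.008,0,0],0,0],[[0.012,0,0],0,0],[[0.016,0,0],0,0],[[0.02,0,0],0,0],[[0.02,0,0],0,0]]'
```

```text
t: 14.58
position: [666.2, 193.7, 262.2]
orientation: [0.696, -0.123, 0.697, 0.123]
ft_force: [-1.5, -1.4, 3.4]
gripper_width: -0.2
t: 15.08
position: [666.7, 194.0, 241.3]
orientation: [0.696, -0.123, 0.697, 0.123]
ft_force: [-1.6, -0.1, 3.0]
gripper_width: 0.3
t: 15.58
position: [665.9, 193.7, 221.5]
orientation: [0.695, -0.123, 0.697, 0.123]
ft_force: [-3.8, -1.4, 5.6]
gripper_width: 0.6
```

```bash
python3 -m jog '[[[0.003,0,0],0,0],[[0.006,0,0],0,0],[[0.009,0,0],0,0],[[0.009,0,0],0,0]]'|grep -E 'pos|force'; for i in 1 2 3 4; do python3 -m jog '[[[0.001,0,0],0,0],[[0.002,0,0],0,0],[[0.002,0,0],0,0]]' |grep -E 'pos|force'; done
```

```text
position: [666.5, 193.9, 213.4]
ft_force: [-2.8, -1.9, 6.1]
position: [666.7, 194.0, 211.8]
ft_force: [-2.4, -1.4, 6.7]
position: [666.9, 194.1, 209.9]
ft_force: [-2.8, -0.3, 6.8]
position: [667.2, 194.2, 208.0]
ft_force: [-2.2, -0.6, 6.8]
position: [667.5, 194.3, 206.2]
ft_force: [-1.4, -0.4, 6.6]
```

```bash
for i in 1 2 3 4 5 6; do python3 -m jog '[[[0.0005,0,0],0,0],[[0.001,0,0],0,0],[[0.001,0,0],0,0]]' |grep -E 'pos|force'; done
```

```text
position: [667.7, 194.4, 205.1]
ft_force: [-1.2, -1.1, 5.9]
position: [667.9, 194.4, 204.4]
ft_force: [-2.1, -1.2, 7.0]
position: [668.1, 194.5, 203.7]
ft_force: [-0.9, -0.4, 7.7]
position: [668.2, 194.6, 202.9]
ft_force: [-1.2, -1.3, 8.3]
position: [668.4, 194.6, 202.1]
ft_force: [-1.5, -1.1, 7.5]
position: [668.6, 194.7, 201.3]
ft_force: [-0.8, -0.6, 8.7]
```

```bash
for i in 1 2 3 4 5 6; do python3 -m jog '[[[0.0005,0,0],0,0],[[0.001,0,0],0,0],[[0.001,0,0],0,0]]' |grep -E 'pos|force'; done
```

```text
position: [668.7, 194.7, 201.1]
ft_force: [-1.2, -1.0, 10.1]
position: [668.7, 194.7, 200.9]
ft_force: [-2.0, -1.5, 12.8]
position: [668.8, 194.7, 200.7]
ft_force: [-4.8, -2.3, 16.2]
position: [668.8, 194.8, 200.6]
ft_force: [-5.7, -1.7, 18.2]
position: [668.8, 194.8, 200.4]
ft_force: [-5.2, -3.3, 21.0]
position: [668.8, 194.8, 200.3]
ft_force: [-6.8, -2.5, 24.3]
```

The hard stop (or the foot on the head) was reached at 200.3 with 24 N. Backing off and checking that it stays down.

```bash
python3 -m jog '[[[-0.005,0,0],0,0],[[-0.012,0,0],0,0],[[-0.03,0,0],0,0],[[-0.06,0,0],0,0],[[-0.09,0,-0.02],0,0],[[-0.12,0,-0.06],0,0],[[-0.12,0,-0.1],0,0],[[-0.12,0,-0.14],0,0],[[-0.12,0,-0.16],0,0],[[-0.12,0,-0.16],0,0],[[-0.12,0,-0.16],0,0]]'
python3 - <<'E'
from h import *
np.set_printoptions(precision=1,suppress=True)
a=np.radians(20);X=np.array([np.cos(a),np.sin(a)]);O=np.array([662.8,192.2])
c=eyes.get_calibration('side');p,d=eyes.camera('side')
cv2.imwrite('pics/s5.png',cv2.resize(p[80:260,270:420],None,fx=4,fy=3.3,interpolation=cv2.INTER_CUBIC))
W=cloud(d,c);B=np.array([[X[0],X[1],0],[-X[1],X[0],0],[0,0,1]]);J=(W-[*O,0])@B.T
nn=J@[-.423,0,.906];ss=J@[.906,0,.423]
for lo in range(-55,165,10):
    q=(d>0)&(np.abs(J[...,1])<12)&(ss>=lo)&(ss<lo+10)&(nn>80)&(nn<240)
    if q.sum()>5:print(lo,q.sum(),'ntop',np.percentile(nn[q],95))
print(monitor.state()['ft_force'])
E
```

```text
t: 20.83
position: [516.3, 139.2, 313.5]
orientation: [0.697, -0.123, 0.696, 0.123]
ft_force: [0.8, -0.2, 0.0]
gripper_width: 0.5
-55 25 ntop 122.66084567604331
-45 41 ntop 132.87965497395535
-35 38 ntop 130.59568354805057
-25 37 ntop 131.84773030509498
-15 39 ntop 132.33361811622078
-5 36 ntop 132.46887472934927
5 40 ntop 131.02955976819013
15 40 ntop 129.56749508631452
25 37 ntop 130.29265869926627
35 45 ntop 131.6785629290361
45 35 ntop 131.7592162460922
55 42 ntop 163.52543073322605
65 50 ntop 164.41337733052274
75 51 ntop 162.95396059113176
85 43 ntop 159.8944315760674
95 40 ntop 158.5643463154864
105 36 ntop 156.87912696164835
115 35 ntop 156.62035903098362
125 40 ntop 155.06976351097117
135 32 ntop 156.77789762519558
145 17 ntop 157.08283565517934
155 12 ntop 150.89609813239997
[-0.1  0.1 -0.3]
```

View pics/s5.png

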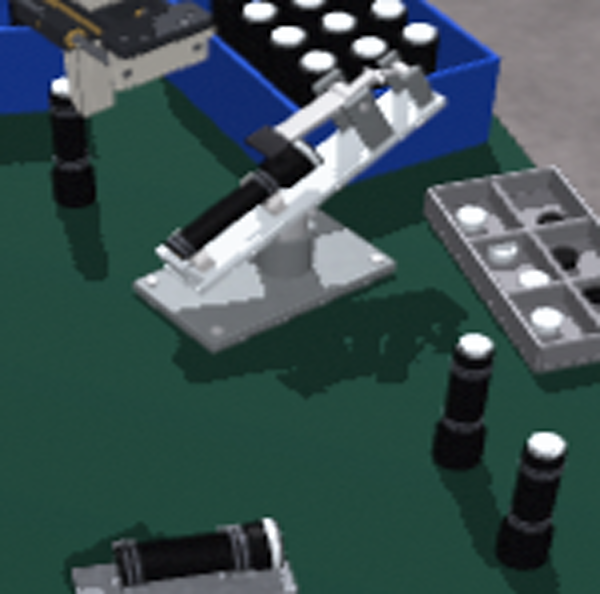

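```bash
python3 -m jog '[[[0,0,0],0,0],[[0,0,0],0,0]]'|grep t:; python3 -c "
from rig import job;print(job.hand_in())"
```

```text
t: 21.05
the job is handed in; nothing more can be done
None
```

The slim torch is in the jig with its tail on the foot stop, and the clamp arm has clicked over and stays down by itself. I handed the job in at about 21 s.

**How it went:** I picked the torch from its rest with the grip set to 20 N. I dropped the grip to 10 N to lower it into the bed, where the jig itself tipped it to the slope. Then I slid it down until motion stopped and the force began to build. I released it and pressed the clamp with shut fingers to its hard stop. The force readings peaked at about 12 N while seating the torch and about 25 N on the clamp.

**Last checks:**
- **Torch:** it lies in both vees with an even top height along the barrel, giving a column height of about 8 mm.
- **Clamp:** with the robot clear, the pad stands about 6 mm proud of fully closed. That fits the latched angle of roughly 0.82 rad, estimated from the depth image because the joint is not reported.
- **Other torches:** the stubby is in its rest and all three finished torches are still standing.
- **Robot:** it touches nothing, with the wrist force at zero.

**Disagreement:** the first camera estimates put the jig's centre line about 4 mm off. The bed, vee and pad measurements agreed with each other, so I used those. A small side force while sliding, about 4 N, was relieved with a 1.5 mm shift.

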